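Make up two pipe joints on their assembly stands

ROBOT

A 7-joint arm with a two-finger parallel gripper is mounted at the origin on the work surface. World frame = base frame: x ahead of the robot, y to its left, z up, the work surface at z = 0. Lengths are in m, angles in rad, forces in N, time in s.
With the tool pointing down it reaches from about 0.4 to 0.9 m from the base axis. Payload 5.6 kg.
Tool frame: the origin (TCP) lies midway between the tips of the shut fingers; the grasp point (between the pads) lies 19 mm behind it; z points along the fingers, y is the line along which they close (so a half turn about z gives the same grasp; the last joint's range is limited). The gripper opens to 92 mm and grips with 3 to 60 N. Pads are 20 mm wide; open, the fingers measure 128 mm over their backs; the gripper's body (75 mm by 189 mm) begins 69 mm behind the grasp point.
Start: joints at [-0.043, 0.468, -0.012, 1.603, 0.006, 1.071, -0.056], TCP at [0.65, -0, 0.215] pointing down, gripper open.
Joint ranges: [-2.53, 2.53], [-0.31, 2.02], [-1.57, 1.55], [0.28, 2.44], [-1.29, 4.43], [0.15, 1.84], [-2.92, 2.92]. Speed limits (rad/s): [2.57, 2.57, 3.14, 3.14, 3.14, 3.14, 3.14].

INTERFACE

Orientations are given as a 3x3 rotation matrix whose columns are the frame's x, y, z axes.
In Python, from station import env, effector, solver, viewer, workorder, search_frame, tip_of gives the robot as it stands. Calls block until the motion is done:
- env.reach(position, orientation): joint-space move of the TCP to a pose.
- env.movel(position, frame=None, rate=0.15): straight line of the TCP; frame=None keeps the orientation; rate is the mean speed in m/s.
- env.goto_joints(angles): joint-space move.
- effector.release() and effector.grasp(squeeze=None): open the fingers fully, or close them until they stop; squeeze is the grip in N (None keeps the last).
- env.pause(seconds).
- solver.inverse_kinematics(position, orientation): joint angles nearest the present ones, or None.
- env.sense(): the state.
- viewer.read_camera(name): name is "scene" or "side" or "wrist"; returns (picture, depth): 420x560x3 uint8, red, green, blue; 420x560 float32, m along the optical axis (not along the pixel's ray), 0 where there is no reading.
- viewer.camera_info(name): a dict with "intrinsics" (3x3 intrinsics, pixels), "dist_coeffs" ([k1, k2, p1, p2, k3] as OpenCV has them; the pictures are not rectified), "eye" and "rotation" of the camera in the world; the wrist camera has in their place "T_tool_cam" (4x4, takes a point from camera to tool coordinates, whose origin is the TCP and whose axes are the flange's). Camera axes: x right, y up, looking along -z (the intrinsics and any distortion apply to the point x, -y, -z); pixel columns grow to the right and rows downward; lengths in m; the calibration is good to about 2 mm. A picture is of the moment at which its call begins: read the wrist's pose just before it. camera_info takes no time and is no camera call.
A pose or a line that the arm cannot do raises env.PlanningError and nothing moves.
- workorder.finish_job(): hands the job in; it is judged then, once.
Trained networks look in the newest picture that a camera, given by its name, has taken for a name from the list of things; names that differ only in an ending like _2 or _b are one class to them, and where a whole thing is asked for, a point or a joint stands for the part that bears it (a point fixed in the world has none). Each returns a list of dicts, best first, with "score" (0 to 1); they miss things now and then, are a little off and sometimes report something else, mostly with a low value. They report only what shows in the picture. A call takes as long as a camera call.
- search_frame(camera, name): "at" ([x, y, z] in m, in world coordinates, good to about 4 mm: the middle of the surface that is visible of it).
- tip_of(camera, name): "at" ([x, y, z] in m, in world coordinates, good to about 4 mm: a listed point, or the origin of a listed thing).
The state is a dict: "t": time; "joint_positions": joint angles; "joint_velocities": joint speeds; "tau": joint torques, N m; "ee_pos": TCP position; "tcp_rot": TCP orientation; "wrist_force": force on the tool from outside, world axes, zero at the start; "moment": the same for the moment, N m; "gripper_width": finger opening in m; "grasp_force": force on a finger pad.
Only numpy, scipy, OpenCV 4.12 (cv2) and the standard library are available. Lean on these libraries where they do the work, as an engineer would, in place of code of your own. Each camera call takes 0.05 s, during which the arm holds its last target. There are 200 camera calls.

TASK

Make up the two pipe joints on their stands by threading the parts over the posts: on the blue stand the steel flange first, then the black ring, then the brass hex nut on top; on the yellow stand the copper ring first, then the red ring on top. Every part should lie flat and fully down on the one below it and be let go. Do not shift or knock over the upright copper tube or the little tube cutter that stand among them.

Things in the scene. Friction and masses are not known exactly. Their poses are not given: they have to be found in the camera images.
- steel_flange_c (a point): Steel flange: bright steel disc with a hole through its middle and four dark bolt-hole marks; outer diameter 64 mm, 18 mm thick, bore 26 mm, about 0.4 kg. Loose; lies flat on the bench at the start. Origin at its centre, half-way up; z axis along the bore (up).
- black_ring_c (a point): Black ring: rigid black plastic insulating ring, outer diameter 58 mm, 16 mm thick, bore 26 mm, about 50 g. Loose; lies flat on the bench at the start. Origin at its centre, half-way up; z axis along the bore (up).
- brass_nut_c (a point): Brass hex nut: yellow brass hexagon, 46 mm across flats (53 mm across corners), 22 mm thick, smooth hole 26 mm across, about 0.24 kg; it simply slides over the post. Its flats face along its own x axis and every 60 degrees from that; it may lie at any yaw. Loose; lies flat on the bench at the start. Origin at its centre, half-way up; z axis along the bore (up).
- copper_ring_c (a point): Copper ring: reddish copper, outer diameter 56 mm, 20 mm thick, bore 26 mm, about 0.35 kg. Loose; lies flat on the bench at the start. Origin at its centre, half-way up; z axis along the bore (up).
- red_ring_c (a point): Red ring: rigid red plastic insulating ring, outer diameter 46 mm, 16 mm thick, bore 26 mm, about 30 g. Loose; lies flat on the bench at the start. Origin at its centre, half-way up; z axis along the bore (up).
- blue_stand: The blue assembly stand: a round blue-painted base 90 mm across and 12 mm thick, fixed to the bench, with a plain upright bright steel post in its middle, 16 mm in diameter, from the base's top (12 mm above the bench) up to 58 mm above the bench; the last 6 mm are tapered. Origin at the centre of the base's underside, on the bench; z up along the post.
- yellow_stand: The yellow assembly stand: a round yellow-painted base 90 mm across and 12 mm thick, fixed to the bench, with a plain upright bright steel post in its middle, 16 mm in diameter, from the base's top (12 mm above the bench) up to 58 mm above the bench; the last 6 mm are tapered. Origin at the centre of the base's underside, on the bench; z up along the post.
- tube_c (a point): Bystander: a short copper tube standing upright on the bench, 28 mm in diameter, 60 mm tall, loose and easily knocked over; leave it where it is. Origin at its centre, 30 mm above the bench.
- cutter_c (a point): Bystander: a small aluminium tube cutter with a blue knob, lying on the bench, 62 by 40 mm and 22 mm high, loose; leave it where it is. Origin about its middle, 11 mm above the bench; knob towards its +x.

How it is judged:
By the outcome, as a careful person would: the job done as asked, in the order asked, and still so for the second after the job is handed in, with the robot touching nothing.
It also fails if it takes over 128 s, if anything falls off the work surface, if the arm or the gripper's body presses on something with over 40 N, if the wrist force passes 120 N, or if a joint passes its speed limit or range.

## Working session

There is one attempt and no reset: what is moved stays moved. The work goes in short steps, each a Python script; the robot and the scene stay as the last script left them, time stands still between calls to the robot, and variables do not carry over. Pictures are saved under pics/ and viewed, at most 14 in all, crops included, and the job is handed in when it is done.

```bash
mkdir -p pics; ls; python3 - <<'E'
from station import env, effector, solver, viewer, workorder, search_frame, tip_of
import cv2, numpy as np
for c in ("scene","side"):
    p,d=viewer.read_camera(c); cv2.imwrite(f"pics/{c}0.png",p[:,:,::-1])
    print(c,np.round(viewer.camera_info(c)["eye"],2))
    for n in "steel_flange_c black_ring_c brass_nut_c copper_ring_c red_ring_c blue_stand yellow_stand tube_c cutter_c".split():
        print(n,[(np.round(r["at"],3).tolist(),round(r["score"],2)) for r in tip_of(c,n)[:2]])
i=viewer.camera_info("wrist");print(i)
print(env.sense()["t"])
E
```

```text
pics
scene [ 1.41 -0.42  0.79]
steel_flange_c []
black_ring_c [([0.608, -0.23, 0.008], 0.85)]
brass_nut_c [([0.396, -0.282, 0.012], 0.56)]
copper_ring_c [([0.53, -0.41, 0.01], 0.72)]
red_ring_c [([0.652, 0.023, 0.012], 0.66), ([0.529, -0.41, 0.008], 0.54)]
blue_stand [([0.507, 0.421, -0.002], 0.65)]
yellow_stand [([0.397, 0.286, 0.004], 0.76), ([0.526, -0.411, 0.01], 0.44)]
tube_c [([0.656, 0.02, 0.011], 0.75), ([0.476, 0.12, 0.029], 0.54)]
cutter_c [([0.481, -0.119, 0.011], 0.75)]
side [0.17 1.05 0.72]
steel_flange_c [([0.63, 0.194, 0.007], 0.65), ([0.397, -0.286, 0.012], 0.53)]
black_ring_c [([0.604, -0.229, 0.007], 0.62), ([0.534, -0.415, 0.008], 0.19)]
brass_nut_c [([0.398, -0.285, 0.011], 0.55)]
copper_ring_c [([0.53, -0.414, 0.006], 0.7)]
red_ring_c [([0.482, -0.117, 0.006], 0.48), ([0.656, 0.016, 0.005], 0.46)]
blue_stand [([0.51, 0.42, 0.0], 0.68)]
yellow_stand [([0.396, 0.281, -0.001], 0.68)]
tube_c [([0.48, 0.122, 0.03], 0.63)]
cutter_c [([0.482, -0.12, 0.01], 0.62)]
{'intrinsics': array([[368.52203554,   0.        , 278.9525072 ],
       [  0.        , 368.52203554, 212.33208617],
       [  0.        ,   0.        ,   1.        ]]), 'dist_coeffs': array([-0.08270785,  0.        ,  0.        ,  0.        ,  0.        ]), 'T_tool_cam': array([[-6.82266200e-04,  9.60250248e-01,  2.79139742e-01,
         7.75559854e-02],
       [ 9.99999652e-01,  5.21409815e-04,  6.50505935e-04,
         2.80331349e-04],
       [ 4.79102284e-04,  2.79140089e-01, -9.60250270e-01,
        -1.70026009e-01],
       [ 0.00000000e+00,  0.00000000e+00,  0.00000000e+00,
         1.00000000e+00]])}
1.0
```

View pics/scene0.png

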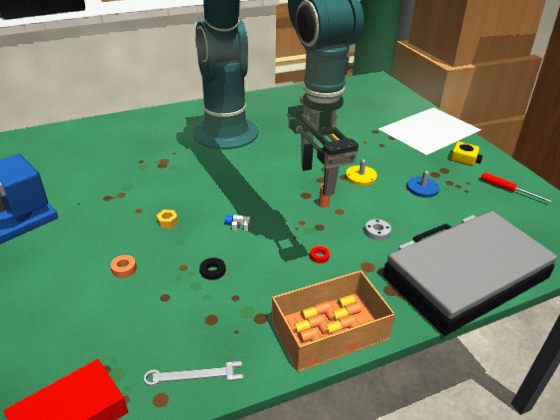

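View pics/side0.png

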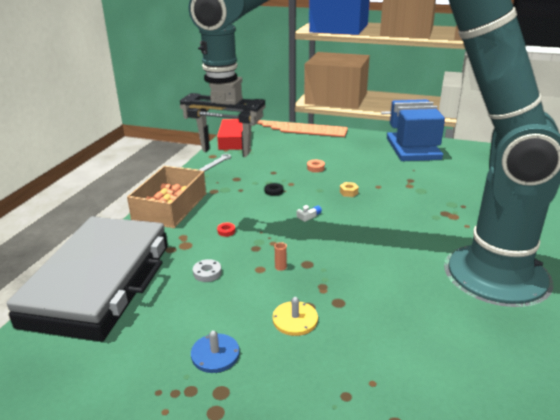

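The networks' positions match both pictures: flange at scene (378,229), red ring at (319,254), tube at (325,197), cutter at (238,221). The wrist camera will give closer measurements, stands first.

```bash
cat > h.py <<'E'
from station import env, effector, solver, viewer, workorder, search_frame, tip_of
import cv2, numpy as np
R0=np.array([[1,0,0],[0,-1,0],[0,0,-1.]])
def yawed(a):
    return cv2.Rodrigues(np.array([0,0,a]))[0]@R0
I=viewer.camera_info("wrist")
def shot(save=None):
    s=env.sense(); p,d=viewer.read_camera("wrist")
    if save: cv2.imwrite(f"pics/{save}.png",p[:,:,::-1])
    T=np.eye(4); T[:3,:3]=s["tcp_rot"]; T[:3,3]=s["ee_pos"]; T=T@I["T_tool_cam"]
    v,u=np.mgrid[0:420,0:560]
    n=cv2.undistortPoints(np.stack([u,v],-1).reshape(-1,1,2).astype(float),I["intrinsics"],I["dist_coeffs"]).reshape(420,560,2)
    ray=np.stack([n[...,0],-n[...,1],-np.ones((420,560))],-1)@T[:3,:3].T
    W=T[:3,3]+ray*d[...,None]; W[d==0]=np.nan
    return p,W,ray,T[:3,3]
def outline(W,ray,eye,xy,lo,hi,h,rad):
    """outline of what lies at height lo..hi within rad of xy, put on the plane z=h"""
    with np.errstate(invalid="ignore"):
        m=(W[...,2]>lo)&(W[...,2]<hi)&(np.hypot(W[...,0]-xy[0],W[...,1]-xy[1])<rad)
    m=cv2.morphologyEx(m.astype(np.uint8),cv2.MORPH_OPEN,np.ones((3,3)))
    n,l,st,_=cv2.connectedComponentsWithStats(m)
    k=1+np.argmax(st[1:,4]); c=cv2.findContours((l==k).astype(np.uint8),cv2.RETR_EXTERNAL,cv2.CHAIN_APPROX_NONE)[0][0]
    c=cv2.convexHull(c)[:,0]
    r=ray[c[:,1],c[:,0]]; P=eye+r*((h-eye[2])/r[:,2])[:,None]
    return P[:,:2].astype(np.float32)
E
python3 - <<'E'
from h import *
print(np.round(env.sense()["tcp_rot"],2).tolist())
for n,xy in (("yellow",(.397,.283)),("blue",(.509,.421))):
    env.reach([*xy,.20],R0)
    p,W,ray,e=shot(n)
    d=outline(W,ray,e,xy,.007,.02,.012,.07); print(n,cv2.fitEllipse(d),np.nanstd(W[180:200,100:120,2]))
    m=(W[...,2]>.05)&(W[...,2]<.07)&(np.hypot(W[...,0]-xy[0],W[...,1]-xy[1])<.03)
    print(m.sum(),W[m].mean(0),W[m].max(0))
print(env.sense()["t"])
E
```

```text
[[0.0, 1.0, 0.0], [1.0, -0.0, -0.0], [-0.0, 0.0, -1.0]]
yellow ((0.3921700417995453, 0.2841409146785736), (0.08831782639026642, 0.0895855650305748), 75.16007995605469) 0.0007611896707336467
237 [0.3928301  0.28439761 0.05495579] [0.3996448  0.29163154 0.05971922]
blue ((0.5072603821754456, 0.418689489364624), (0.08826086670160294, 0.0898190438747406), 77.11530303955078) 0.0007396515607368439
245 [0.5078062  0.41889036 0.05477285] [0.51503488 0.42636283 0.05910766]
3.725
```

View pics/blue.png

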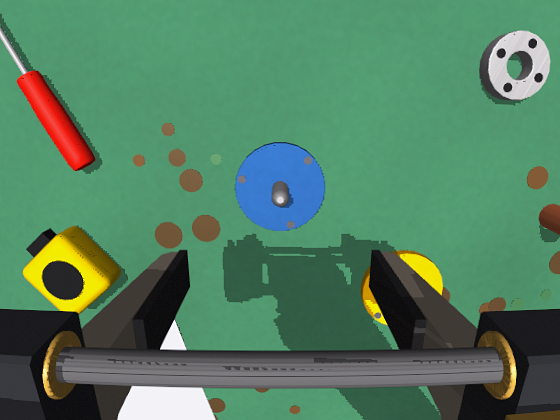

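Blue stand at (280,187) with its post; fingers are clear of it, and disc and post measurements agree. Next, the flange.

```bash
cat >> h.py <<'E'
POST={"blue":(.5074,.4188),"yellow":(.3924,.2843)}
G=.004   # TCP above the underside of the held part
def measure(xy,t,save=None):
    env.reach([*xy,.20],R0)
    p,W,ray,e=shot(save)
    return outline(W,ray,e,xy,t-.005,t+.006,t,.05)
def pick(c,a=0.,squeeze=30):
    R=yawed(a)
    env.reach([*c,.08],R); env.movel([*c,G],R,rate=.1)
    effector.grasp(squeeze); w=env.sense()["gripper_width"]
    env.movel([*c,.12],R,rate=.2); s=env.sense()
    print("width",round(w,4),round(s["gripper_width"],4),"F",np.round(s["wrist_force"],1))
def place(stand,z,a=0.):
    R=yawed(a); c=POST[stand]
    env.reach([*c,.20],R); env.movel([*c,.09],R,rate=.2); env.movel([*c,z+G+.012],R,rate=.08)
    f0=env.sense()["wrist_force"]; env.movel([*c,z+G+.001],R,rate=.03); s=env.sense()
    print("place dF",np.round(s["wrist_force"]-f0,1),np.round(s["ee_pos"]-[*c,z+G+.001],4))
    effector.release(); env.movel([*c,.20],R,rate=.25)
    p,W,ray,e=shot("placed_%d"%(1000*z)+stand); 
    return p,W,ray,e
def check(v,stand,top,t):
    p,W,ray,e=v; c=POST[stand]; r=np.hypot(W[...,0]-c[0],W[...,1]-c[1]); m=(r<.022)&(r>.016)
    zs=W[m][:,2]; A=np.c_[W[m][:,:2]-c,np.ones(m.sum())]
    k=np.abs(zs-top)<.006; print("top z",round(np.median(zs),4),"want",top,"tilt",np.round(np.linalg.lstsq(A[k],zs[k],rcond=None)[0],3),"frac",k.mean().round(2))
    print("centre",cv2.fitEllipse(outline(W,ray,e,c,top-.005,top+.006,top,.05)),"t",env.sense()["t"])
E
python3 - <<'E'
from h import *
f=cv2.fitEllipse(measure((.63,.194),.018)); print(f)
c=f[0]; assert .058<f[1][0]<.068
pick(c); check(place("blue",.012),"blue",.030,.018)
E
```

```text
((0.6289092898368835, 0.19298630952835083), (0.06310926377773285, 0.06338638812303543), 75.01514434814453)
width 0.0631 0.0634 F [-0.5 -0.1 -3.9]
place dF [ 0.1 -1.5 -2. ] [-0.0001 -0.0001 -0.0002]
top z 0.0304 want 0.03 tilt [-0.003  0.     0.03 ] frac 0.73
centre ((0.5071712732315063, 0.41769322752952576), (0.06296609342098236, 0.06356091797351837), 73.57313537597656) t 12.2167
```

Flange is flat and down. Next, the black ring, with a nut view on the way, then copper.

```bash
python3 - <<'E'
from h import *
f=cv2.fitEllipse(measure((.607,-.23),.016)); print(f)
assert .053<f[1][0]<.062
pick(f[0],squeeze=20); check(place("blue",.030),"blue",.046,.016)
f=cv2.fitEllipse(measure((.53,-.412),.020)); print(f)
assert .051<f[1][0]<.060
pick(f[0]); check(place("yellow",.012),"yellow",.032,.020)
n=measure((.397,-.284),.022,"nut"); c=n.mean(0); print(cv2.minEnclosingCircle(n))
a=np.radians(np.arange(0,60,1)); w=[np.ptp(n@[np.cos(x),np.sin(x)])+0*x for x in a]
w3=[sum(np.ptp(n@[np.cos(x+k),np.sin(x+k)]) for k in np.radians([0,60,120]))/3 for x in a]
i=int(np.argmin(w3)); print("flat dir deg",i,w3[i],max(w3))
E
```

```text
((0.6099247932434082, -0.22805653512477875), (0.05689147114753723, 0.0576641783118248), 86.71998596191406)
width 0.057 0.0577 F [ 0.7  0.4 -0.4]
place dF [ 0.9 -1.   0.1] [-0.     -0.     -0.0001]
top z 0.0464 want 0.046 tilt [-0.002 -0.001  0.046] frac 0.74
centre ((0.5074219107627869, 0.4178418219089508), (0.05702236667275429, 0.057538338005542755), 100.98896789550781) t 23.2
((0.5313876867294312, -0.4137439429759979), (0.054962411522865295, 0.05559942126274109), 92.98251342773438)
width 0.0559 0.0557 F [-0.1 -0.2 -4.1]
place dF [1.  0.5 0.1] [-0.     -0.0001 -0.0001]
top z 0.0324 want 0.032 tilt [-0.     0.002  0.032] frac 0.7
centre ((0.39232850074768066, 0.2833939492702484), (0.055035561323165894, 0.055503275245428085), 107.25948333740234) t 35.2917
((0.39774441719055176, -0.2832210063934326), 0.02663411572575569)
flat dir deg 36 0.046503859097369316 0.05210692536020275
```

View pics/nut.png

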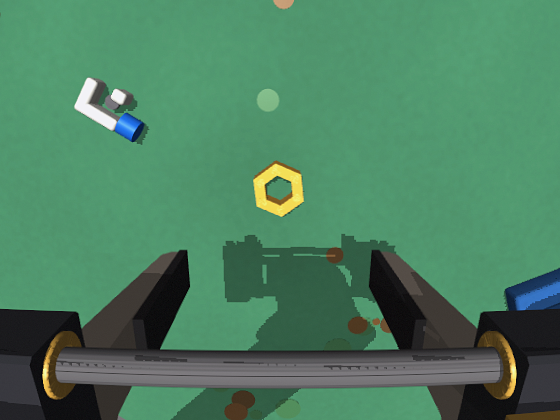

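View pics/placed_30blue.png

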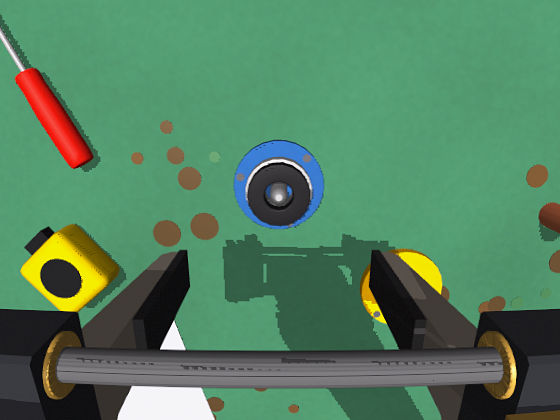

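The black ring is seated over the post at (279,193) on the flange. The nut at (278,189) has its flats almost along the finger line, about 6° off. Nut next, then the red ring.

```bash
python3 - <<'E'
from h import *
a=np.radians(6)
pick((.3977,-.2832),a,squeeze=30); check(place("blue",.046,a),"blue",.068,.022)
f=cv2.fitEllipse(measure((.654,.02),.016)); print(f)
assert .042<f[1][0]<.050
pick(f[0],squeeze=20); check(place("yellow",.032),"yellow",.048,.016)
env.reach([.6,0,.3],R0)
for c in ("scene","side"):
    p,d=viewer.read_camera(c); cv2.imwrite(f"pics/{c}1.png",p[:,:,::-1])
    for n in ("tube_c","cutter_c"): print(n,[np.round(r["at"],3).tolist() for r in tip_of(c,n)[:2]])
A=[cv2.imread(f"pics/placed_{n}.png")[100:270,180:380] for n in ("46blue","32yellow")]
cv2.imwrite("pics/end.png",cv2.resize(np.hstack(A),None,fx=2,fy=2))
E
```

```text
width 0.0456 0.0456 F [-0.3  1.5 -3.1]
place dF [-0.7  0.3 -0.5] [-0.     -0.0001 -0.0001]
top z 0.0683 want 0.068 tilt [-0.001 -0.     0.068] frac 0.75
centre ((0.5075757503509521, 0.4178750813007355), (0.05024516209959984, 0.051361214369535446), 168.49818420410156) t 46.1917
((0.6567995548248291, 0.01716279797255993), (0.045108161866664886, 0.045522574335336685), 70.96066284179688)
width 0.0447 0.0449 F [-0.5 -0.1 -0.4]
place dF [-0.5 -1.4 -0.1] [-0.     -0.0001 -0.0001]
top z 0.0483 want 0.048 tilt [-0.008 -0.009  0.048] frac 0.69
centre ((0.39251652359962463, 0.2833033800125122), (0.04519907012581825, 0.04570623114705086), 100.71324920654297) t 55.7667
tube_c [[0.474, 0.118, 0.029]]
cutter_c [[0.479, -0.117, 0.01]]
tube_c [[0.477, 0.122, 0.031]]
cutter_c [[0.51, 0.418, -0.0]]
```

View pics/end.png

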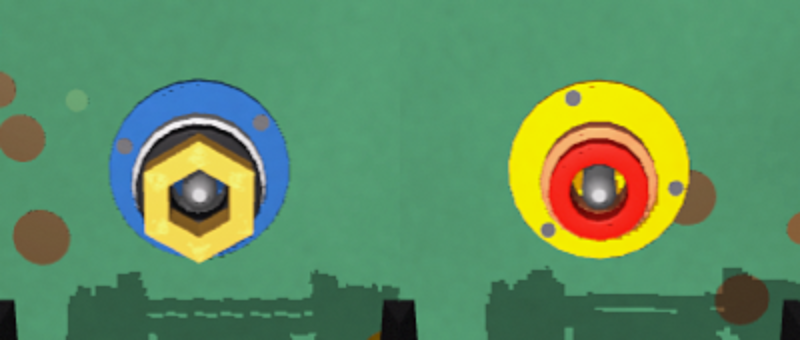

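View pics/side1.png

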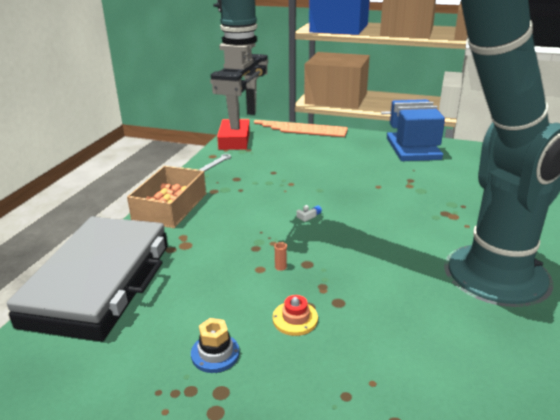

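Both stacks are complete and flat: blue at (214,342), yellow at (295,312). The tube at (281,256) and the cutter at (309,213) haven't moved.

```bash
python3 -c "
from station import workorder
print(workorder.finish_job())"
```

```text
the job is handed in; nothing more can be done
None
```

Both joints are made up in the order asked, and every part measured flat and fully down before hand-in at about 56 s of the 128 s allowed; the tube and cutter were not disturbed, and no verdict came back from the hand-in.

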